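# Set the portion guide's stop to the length mark and cam it shut

## Task

Set up the portion guide: lift the loose cap off the pin on its sliding leg and set it upright in the round cap holder. Then push the leg out against its spring until its pointer lines up with the marker blade and, only there and while keeping it there, squeeze the leg's cam lever fully closed against the grip post. Finish still holding the post and lever pinched together with the leg at the mark - do not let go - and leave the ramekins, the mill and the deli cup where they are.

Things in the scene. Friction and masses are not known exactly. Their poses are not given: they have to be found in the camera images.
- guide: Portion guide, fixed to the worktop: flat steel bed 240 x 116 x 12 mm with two low aluminium rails (tops 28 mm up), and a slotted fence 72 mm high at its +x end. Origin: centre of the bed's underside. Its x axis is the direction in which the leg is pushed out (away from the robot, with some yaw); y to the left; z up.
- leg (a joint): Travel of the sliding leg along the guide's +x, 0 (home) to 0.10 m. A spring pulls it home: 2 N at home, 30 N/m more with travel, plus 0.6 N friction; it slides back when let go, and the closed cam lever alone does not keep it. The leg is an aluminium block (top 33 mm above the worktop) that carries post, cam lever and stop plate.
- leg_grip (a point): The middle of the pinch grip on the leg: midway between the grip post and the closed cam lever, 72 mm above the worktop, moves with the leg. Frame as the guide's. Post and closed lever measure 28 mm over their outer faces along y (y = -14 to +14 mm); with the lever fully open the outer edge of its top is at about y = -28 mm.
- cam_lever (a joint): Cam lever angle, rad: 0 = fully closed (upright, parallel to the post), 0.28 = wide open (top leans to the guide's -y, away from the post). Hinge along the guide's x, 38 mm above the worktop, y = -9 mm from leg_grip. Lever 16 mm along x, 10 mm thick, top 86 mm above the worktop. It stays where left; about 3 N near its top move it.
- leg_pointer (a point): End of the leg's pointer, a thin dark bar 3 mm wide that sticks out to the leg's right (-y), 32 mm above the worktop, at x = -24 mm, y = -45 mm from leg_grip; moves with the leg. Frame as the guide's.
- length_clip: The length mark: a dark upright blade 3 mm thick along x, 26 mm high, on a small grey clip on the right edge of the guide's bed. Origin: bottom centre of the blade, on the bed; axes as the guide's. The leg is at the mark when leg_pointer has the blade's x in the guide's frame. It is always 45 to 85 mm out from the pointer's home.
- cap: Loose white cap, 60 g: disc 46 mm in diameter and 17 mm high with a round knob 22 mm in diameter on top (26 mm high, top 43 mm above the cap's underside) and a blind bore 19 mm wide, 12 mm deep from below. Starts over the pin of the grip post with its underside 90 mm above the worktop, 9 mm to the left (+y) of leg_grip. Origin: centre of the underside; z up.
- cap_holder: Round steel holder, a shallow cup fixed to the worktop: 68 mm outer and 60 mm inner diameter at the rim, 16 mm high, inner floor 4 mm above the worktop. Origin: centre of the underside.
- ramekin_a: White ramekin, 82 mm wide, 42 mm high. Bystander. Origin: centre of the underside.
- ramekin_b: White ramekin, 82 mm wide, 42 mm high. Bystander. Origin: centre of the underside.
- mill_2: Small grey mill, 44 mm wide, 90 mm high. Bystander. Origin: centre of the underside.
- deli_a: Deli cup, 97 mm wide, 78 mm high. Bystander. Origin: centre of the underside.
- post_top (a point): Top centre of the grip post on the leg, 88 mm above the worktop, 9 mm to the left (+y) of leg_grip; moves with the leg. The grey post is upright, 16 mm along x and 10 mm along y (faces at y = +4 and +14 mm from leg_grip). A steel pin 14 mm in diameter stands on it, up to 102 mm; the cap sits on that pin.
- stop_plate (a point): Middle of the robot-side face of the leg's stop plate, 59 mm above the worktop, 14 mm beyond leg_grip in +x. The plate stands behind post and lever, 104 mm along y, from 42 to 76 mm above the worktop. Open fingers left and right of post and lever bear with their sides on this face and so push the leg out with the lever still open.

How it is judged (in metres and radians):
On the way, in this order (a step that is already met when the one before it is completed fails the run):
1. the cap stands upright in the holder, let go (horizontal distance between cap and cap_holder below 0.011 m and height (world z) of cap below 0.01 m and angle between cap's own z axis and vertical below 0.15 rad and contact force between the fingers and cap below 0.1 N), for 0.2 s.
2. the fingers hold the leg at the mark (6 mm) with the cam lever still open (over 0.12 rad) (x of leg_pointer in the frame of length_clip between -0.006 and 0.006 m and value of joint cam_lever above 0.12 rad and contact force between the fingers and leg above 0.5 N), for 0.2 s.
3. the cam lever is closed with the leg at the mark, pinched by the fingers (x of leg_pointer in the frame of length_clip between -0.005 and 0.005 m and value of joint cam_lever below 0.04 rad and contact force between the fingers and cam_lever above 2 N), for 0.3 s.
At the end, for the whole second after the job is handed in: The cap stands upright on the floor of the holder; the leg's pointer is within 5 mm of the marker blade along the guide and still; the cam lever is closed (under 0.04 rad); the fingers still pinch the lever against the post (over 2 N) (all of step 3 and horizontal distance between cap and cap_holder below 0.011 m and height (world z) of cap below 0.01 m and angle between cap's own z axis and vertical below 0.15 rad and velocity of joint leg between -0.01 and 0.01 m/s); the arm keeps its last pose, push and grip.
It fails at once if the cam lever is closed (under 0.08 rad) with the leg more than 12 mm from the mark (value of joint cam_lever below 0.08 rad and (x of leg_pointer in the frame of length_clip below -0.012 m or x of leg_pointer in the frame of length_clip above 0.012 m)).
It fails at once if a ramekin, the mill or the deli cup is moved more than 30 mm (distance of any of ramekin_a, ramekin_b, mill_2, deli_a from where it was at the start of the episode above 0.03 m).
It also fails if it takes over 48 s, if anything falls off the work surface, if the arm or the gripper's body presses on something with over 40 N, if the wrist force passes 120 N, or if a joint passes its speed limit or range.

## Robot

A 6-joint arm with a two-finger parallel gripper is mounted at the origin on a cart in front of the work surface, level with it; the furniture and walls round the work are solid. World frame = base frame: x ahead of the robot, y to its left, z up, the work surface at z = 0. Lengths are in m, angles in degrees, forces in N, time in s.
With the tool pointing down it reaches from about 0.4 to 0.825 m from the base axis. Payload 7 kg.
Tool frame: the origin (TCP) lies midway between the tips of the shut fingers; the grasp point (between the pads) lies 19 mm behind it; z points along the fingers, y is the line along which they close (so a half turn about z gives the same grasp; the last joint's range is limited). The gripper opens to 88 mm and grips with 3 to 60 N. Pads are 19 mm wide; open, the fingers measure 130 mm over their backs; the gripper's body (78 mm by 193 mm) begins 47 mm behind the grasp point.
Start: joints at [92.596, 20.546, 0.682, 0, -70.136, -16.507], TCP at [0.162, 0.655, 0.227] pointing down, gripper open.
Joint ranges: [-176.03, 176.03], [-82.01, 121.73], [-58.28, 71.71], [-173.87, 95.51], [-174.79, -0.11], [-173.66, 173.66]. Speed limits (degrees/s): [136.94, 136.94, 172.46, 180, 180, 180].

## Interface

Orientations are given as [roll, pitch, yaw] about the fixed x, y, z axes, in that order (R = Rz(yaw) Ry(pitch) Rx(roll)).
In Python, from plant import telemetry, viewer, workorder gives the robot as it stands. The module is installed in compiled form; this text tells all that it offers.
- The arm moves only by the tool carry_out, never from a script. Its argument "rows" is a list of rows, each a list of 6 numbers: the shift along the tool's x, y, z in m, then the turn, a rotation vector about the tool's x, y, z in rad. In form: [[tx, ty, tz, ax, ay, az], ...]. A call has 1 to 8 rows; each row is the pose to reach, as a shift and turn from the pose commanded when the call began, along the tool's axes at that moment; what a row does not reach only later rows make up. A row lasts 1/8 s, in which the tool goes at most 62.5 mm and 10.7 degrees, less where a joint would pass 70% of its speed; a pose out of reach is approached as far as the arm can. A call with a gripper value outside its range is refused whole. "grip" is the gripper's target within -1 to 1 (fully open at 1, half-way at 0, shut at -1), set as the call begins (left out, the last holds). The fingers move at their own pace and stop on an object; the grip force is fixed at half the most. Time passes only in rows, so rows that repeat a pose let the fingers close. It gives the time, the measured TCP pose, the force, the opening and the grip force at its end, in the units of the state.
- telemetry.get_obs(): the state, without advancing time (a new reading comes with each control period).
- viewer.snapshot(name): name is "side" or "top" or "wrist"; returns the picture (384x512x3 uint8, red, green, blue); there is no depth.
- viewer.camera_info(name): a dict with "intrinsics" (3x3 intrinsics, pixels), "extrinsics" (4x4, takes a point from camera to world coordinates); the wrist camera has in their place "tool_from_camera" (4x4, takes a point from camera to tool coordinates, whose origin is the TCP and whose axes are the flange's). Camera axes: x right, y down, z forward; pixel columns grow to the right and rows downward; lengths in m; the calibration is good to about 2 mm. A picture is of the moment at which its call begins: read the wrist's pose just before it. camera_info takes no time and is no camera call.
- workorder.close_job(): hands the job in; it is judged then, once.
The state is a dict: "clock": time; "joint_pos": joint angles; "qvel": joint speeds; "tau": joint torques, N m; "tool_pos": TCP position; "orientation": TCP orientation; "force": force on the tool from outside, world axes, zero at the start; "moment": the same for the moment, N m; "opening": finger opening in m; "gripper_force": force on a finger pad.
Only numpy, scipy, OpenCV 4.12 (cv2) and the standard library are available. Lean on these libraries where they do the work, as an engineer would, in place of code of your own. Each camera call takes 0.05 s, during which the arm holds its last target. There are 200 camera calls.

## Working session

There is one attempt and no reset: what is moved stays moved. The work goes in short steps, Python scripts to look and compute and a tool call to move; the robot and the scene stay as the last step left them, time stands still between calls to the robot, and variables do not carry over. Pictures are saved under pics/ and viewed, at most 11 in all, crops included, and the job is handed in when it is done.

Besides the shell and the picture viewer there is one more tool, called after ">>>" as a command line: name --pt "numbers of a row" for each row, then --argument value for the rest. carry_out: Moves the arm, as the interface text tells. Its arguments: {"type":"object","properties":{"rows":{"type":"array"},"grip":{"type":"number"}},"required":["rows"]}

```bash
mkdir -p pics; ls; cat > h.py <<'E'
import numpy as np, cv2
from plant import telemetry, viewer, workorder
def save(n,im): cv2.imwrite('pics/'+n,cv2.cvtColor(im,cv2.COLOR_RGB2BGR))
E
python3 - <<'E'
from h import *
np.set_printoptions(precision=4,suppress=True)
print(telemetry.get_obs())
a=viewer.snapshot('top');b=viewer.snapshot('side');c=viewer.snapshot('wrist')
np.savez('a.npz',top=a,side=b,wrist=c)
save('top1.png',a);save('side1.png',b);save('wrist1.png',c)
for n in ['top','side','wrist']: print(n,viewer.camera_info(n))
E
```

```text
pics
{'clock': 0.0, 'joint_pos': array([ 92.5949,  20.5918,   0.6335,  -0.0197, -70.1374, -16.5059]), 'qvel': array([ 0.0373, -0.1094,  0.012 , -0.069 , -0.0066, -0.146 ]), 'tau': array([ -0.    , -58.2721,  29.3059,   6.9972,   0.0071,  -0.0002]), 'tool_pos': array([0.1622, 0.6547, 0.2256]), 'orientation': array([179.903 ,  -0.0094, -13.9177]), 'force': array([ 1.0626, -0.7068,  0.3617]), 'moment': array([-0.026 , -0.0045,  0.0057]), 'gripper_force': 0.0, 'opening': 0.08754097039511428}
top {'intrinsics': array([[463.947 ,   0.    , 254.9746],
       [  0.    , 463.947 , 199.4554],
       [  0.    ,   0.    ,   1.    ]]), 'extrinsics': array([[-0.002 , -0.9872,  0.1594,  0.3482],
       [-0.9999,  0.0002, -0.0108,  0.0696],
       [ 0.0107, -0.1594, -0.9872,  1.2887],
       [ 0.    ,  0.    ,  0.    ,  1.    ]])}
side {'intrinsics': array([[453.3971,   0.    , 262.66  ],
       [  0.    , 453.3971, 196.0455],
       [  0.    ,   0.    ,   1.    ]]), 'extrinsics': array([[-0.9879, -0.0568,  0.1445,  0.3756],
       [-0.155 ,  0.4169, -0.8957,  1.1807],
       [-0.0094, -0.9072, -0.4206,  0.5948],
       [ 0.    ,  0.    ,  0.    ,  1.    ]])}
wrist {'intrinsics': array([[265.7087,   0.    , 255.3744],
       [  0.    , 265.7087, 190.8421],
       [  0.    ,   0.    ,   1.    ]]), 'tool_from_camera': array([[-0.0005, -0.9549, -0.297 ,  0.0807],
       [ 1.    , -0.0007,  0.0004,  0.    ],
       [-0.0006, -0.297 ,  0.9549, -0.1595],
       [ 0.    ,  0.    ,  0.    ,  1.    ]])}
```

View pics/top1.png

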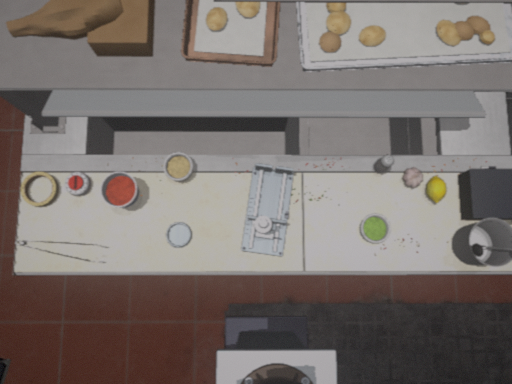

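View pics/side1.png

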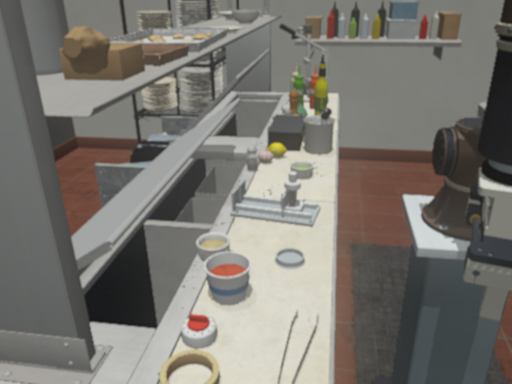

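The top view shows the guide at about (268,210), the cap at (264,225), the holder at (179,234), the ramekins at (178,167) and (374,228), the deli cup at (121,190) and the mill at (386,163). The side view agrees, with the guide at (275,205) and the holder at (290,258).

```bash
python3 - <<'E'
from h import *
d=np.load('a.npz')
a=cv2.resize(d['top'][158:262,235:303],None,fx=5.7,fy=5.7,interpolation=cv2.INTER_CUBIC)
b=cv2.resize(d['side'][165:228,225:325],None,fx=4,fy=4,interpolation=cv2.INTER_CUBIC)
c=np.zeros((600,800,3),np.uint8);c[:a.shape[0],:a.shape[1]]=a;c[:b.shape[0],395:395+b.shape[1]]=b
save('crop1.png',c)
E
```

```text
(no output)
```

View pics/crop1.png

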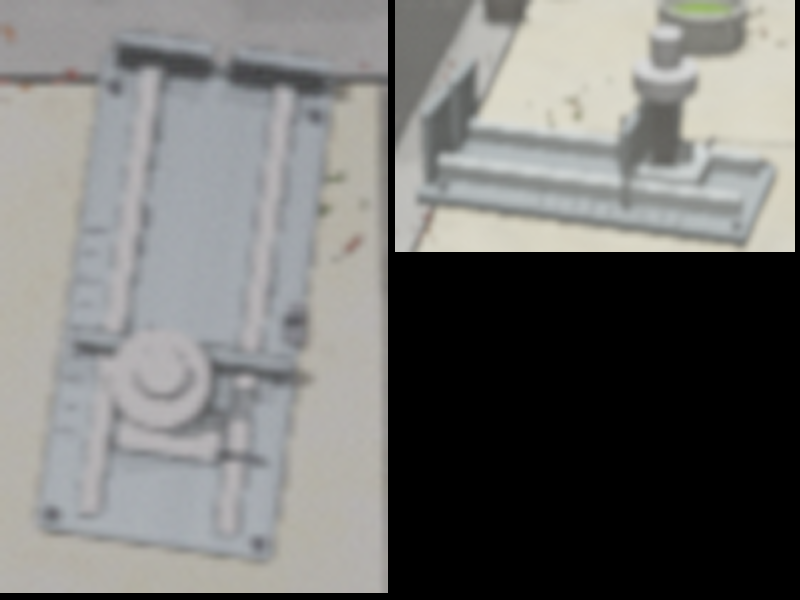

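The crop shows the guide at roughly -8° yaw. The knob top is at crop (163,372), the stop plate lies just beyond the cap, the pointer tip is near (262,460) and the blade clip near (295,325).

```bash
cat >> h.py <<'E'
from scipy.spatial.transform import Rotation as Rn
def T_tool(o):
    T=np.eye(4);T[:3,:3]=Rn.from_euler('xyz',o['orientation'],degrees=True).as_matrix();T[:3,3]=o['tool_pos'];return T
def cast(name,uv,z,T=None):
    """pixel -> world point on plane z; T: tool pose for wrist"""
    i=viewer.camera_info(name)
    E=i['extrinsics'] if name!='wrist' else T@i['tool_from_camera']
    uv=np.atleast_2d(np.asarray(uv,float))
    d=np.c_[uv,np.ones(len(uv))]@np.linalg.inv(i['intrinsics']).T@E[:3,:3].T
    return E[:3,3]+d*((z-E[2,3])/d[:,2:])
def proj(name,p,T=None):
    i=viewer.camera_info(name)
    E=i['extrinsics'] if name!='wrist' else T@i['tool_from_camera']
    q=(np.atleast_2d(p)-E[:3,3])@E[:3,:3]@i['intrinsics'].T
    return q[:,:2]/q[:,2:]
def rel(dp,dyaw,o):
    """world shift & yaw(deg) -> tool shift"""
    return T_tool(o)[:3,:3].T@dp, np.deg2rad(-dyaw)
np.set_printoptions(precision=4,suppress=True)
E
python3 - <<'E'
from h import *
c=lambda p:[(235+x/5.7,158+y/5.7) for x,y in p]
print('knob',cast('top',c([(163,372)]),.133), 'side',cast('side',[225+(667-395)/4,165+35/4],.133))
cor=cast('top',c([(40,528),(270,560),(328,110)]),.012);print(cor)
print(np.rad2deg(np.arctan2(*(cor[2]-cor[1])[[1,0]])),np.rad2deg(np.arctan2(*(cor[0]-cor[1])[[1,0]]))-90, np.linalg.norm(cor[0]-cor[1]))
print('tip',cast('top',c([(263,461)]),.032),'blade',cast('top',c([(295,318)]),.038))
print('holder',cast('top',[179,235],.016))
print('ram',cast('top',[178,167],.042),'deli',cast('top',[121,190],.078))
o=telemetry.get_obs()
print(rel(np.array([.5,.08,.30])-o['tool_pos'],6,o))
E
```

```text
knob [[0.4744 0.0355 0.133 ]] side [[0.4751 0.0448 0.133 ]]
[[ 0.4124  0.0914  0.012 ]
 [ 0.397  -0.019   0.012 ]
 [ 0.6174 -0.0501  0.012 ]]
-8.039824189210508 -7.962483353781565 0.11145495891172359
tip [[ 0.4429 -0.0148  0.032 ]] blade [[ 0.5106 -0.0304  0.038 ]]
holder [[0.4551 0.264  0.016 ]]
ram [[0.6399 0.2673 0.042 ]] deli [[0.5691 0.4105 0.078 ]]
(array([ 0.4661,  0.4768, -0.0735]), np.float64(-0.10471975511965978))
```

>>> carry_out --pt "0.02 0.024 -0.003 0 0 -0.005" --pt "0.055 0.067 -0.008 0 0 -0.015" --pt "0.094 0.114 -0.013 0 0 -0.025" --pt "0.133 0.161 -0.018 0 0 -0.035" --pt "0.172 0.208 -0.024 0 0 -0.045" --pt "0.211 0.255 -0.029 0 0 -0.055" --pt "0.25 0.302 -0.034 0 0 -0.065" --pt "0.289 0.349 -0.04 0 0 -0.075" --grip 1

```text
clock: 1.15
tool_pos: [0.3592, 0.245, 0.2668]
orientation: [-180.0, -0.0, -9.6]
force: [0.8, 0.7, -0.2]
opening: 0.0875
gripper_force: 0.0
```

>>> carry_out --pt "0.03 0.036 -0.004 0 0 -0.008" --pt "0.06 0.074 -0.008 0 0 -0.016" --pt "0.085 0.103 -0.011 0 0 -0.023" --pt "0.104 0.126 -0.014 0 0 -0.03" --pt "0.104 0.126 -0.014 0 0 -0.03" --pt "0.104 0.126 -0.014 0 0 -0.03"

```text
clock: 1.9
tool_pos: [0.4402, 0.1053, 0.2804]
orientation: [180.0, 0.0, -7.9]
force: [-0.2, 0.2, -0.1]
opening: 0.0875
gripper_force: 0.0
```

```bash
python3 - <<'E'
from h import *
o=telemetry.get_obs();print(o['clock'],o['tool_pos'],o['orientation'])
w=viewer.snapshot('wrist');np.savez('w1.npz',w=w,T=T_tool(o));save('w1.png',w)
T=T_tool(o)
print(proj('wrist',[[.475,.04,.133],[.443,-.015,.032],[.51,-.03,.038],[.455,.264,.016]],T))
E
```

```text
1.9 [0.4402 0.1053 0.2804] [179.9997   0.0199  -7.942 ]
[[307.538  142.123 ]
 [332.6427 149.8998]
 [341.7986 102.8497]
 [157.046  164.9721]]
```

View pics/w1.png

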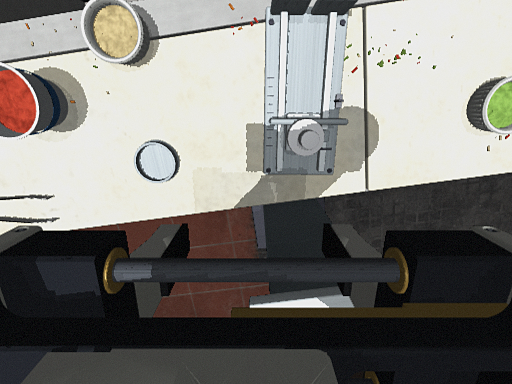

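The wrist view shows the knob at about (305,138), the pointer end at (328,149), the blade at (339,100), the holder at (157,160) and ramekin A at (115,30). All of these match the predicted pixels, so I'm moving closer.

>>> carry_out --pt "0.015 0.036 0.035 0 0 0" --pt "0.03 0.0715 0.07 0 0 0" --pt "0.03 0.0715 0.07 0 0 0" --pt "0.03 0.0715 0.07 0 0 0"

```text
clock: 2.45
tool_pos: [0.4606, 0.0311, 0.211]
orientation: [-180.0, -0.0, -7.9]
force: [0.0, -0.0, -0.5]
opening: 0.0879
gripper_force: 0.0
```

```bash
python3 - <<'E'
from h import *
o=telemetry.get_obs();print(o['clock'],o['tool_pos'],o['orientation'])
w=viewer.snapshot('wrist');T=T_tool(o);np.savez('w2.npz',w=w,T=T)
print(proj('wrist',[[.475,.04,.133],[.443,-.015,.032],[.51,-.03,.038],[.455,.264,.016],[.397,-.019,.012]],T))
save('w2.png',cv2.resize(w[60:210,180:380],None,fx=4,fy=4,interpolation=cv2.INTER_CUBIC))
E
```

```text
2.45 [0.4606 0.0311 0.211 ] [-179.9982   -0.0317   -7.8667]
[[243.565  184.4187]
 [291.6441 181.0894]
 [299.1819 128.2662]
 [ 91.6831 196.3008]
 [295.6973 207.623 ]]
```

View pics/w2.png

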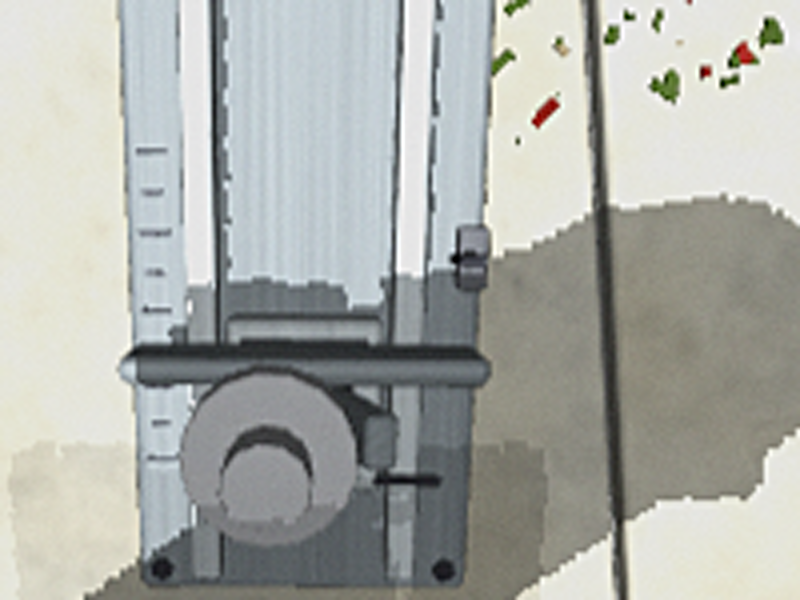

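The close view (crop scale 4, offset 180,60) shows these features:
- knob top centred near (266,486)
- disc near (268,458)
- pointer bar from (375,478) to (440,480)
- blade as a dark line at about y=257, x from 452 to 488
- open lever top near (378,440)

```bash
python3 - <<'E'
from h import *
d=np.load('w2.npz');T=d['T'];w=d['w'];g=cv2.cvtColor(w,cv2.COLOR_RGB2GRAY)
c=lambda x,y:(180+(x+.5)/4-.5,60+(y+.5)/4-.5)
f=lambda p,z:cast('wrist',[c(*p)],z,T)[0]
yaw=np.deg2rad(-8);R=np.array([[np.cos(yaw),-np.sin(yaw)],[np.sin(yaw),np.cos(yaw)]])
K=f((266,486),.133);D=f((268,458),.107);P=f((440,480),.032);B=f((470,257),.030)
print('K',K,'D',D,'P',P,'B',B)
print('disc dia',f((357,458),.107)-f((180,458),.107))
for n,a in [('K-P',K-P),('D-P',D-P),('B-P',B-P)]: print(n,R.T@a[:2])
near=f((465,585),.012);nl=f((142,585),.012);fl=f((122,40),.012);fr=f((493,40),.012)
print(near,nl,np.linalg.norm(near-nl),np.rad2deg(np.arctan2(*(nl-near)[[1,0]]))-90,np.rad2deg(np.arctan2(*(fl-nl)[[1,0]])),np.rad2deg(np.arctan2(*(fr-near)[[1,0]])))
print('plate',f((150,370),.076),f((480,370),.076), 'lever top',f((378,440),.086))
print(g[112:136,292:304].astype(int)); print(g[174:186,272:294].astype(int))
E
```

```text
K [0.4778 0.0372 0.133 ] D [0.4782 0.0375 0.107 ] P [ 0.4454 -0.0126  0.032 ] B [ 0.5149 -0.0291  0.03  ]
disc dia [-0.0062 -0.0447  0.    ]
K-P [0.0252 0.0538]
D-P [0.0256 0.0541]
B-P [ 0.0712 -0.0067]
[ 0.3996 -0.0195  0.012 ] [0.4156 0.0956 0.012 ] 0.11615704229903952 -7.905019645480564 -8.496367030785011 -8.068351527668032
plate [0.5002 0.0683 0.076 ] [ 0.4876 -0.0225  0.076 ] lever top [0.4741 0.0083 0.086 ]
[[199 204 207 200 195 195 196 174 149 241 232 229]
 [201 205 202 196 195 194 194 173 145 241 232 229]
 [200 200 204 199 199 197 198 165 137 240 231 228]
 [201 206 204 204 206 201 205 171 141 247 233 228]
 [204 208 171 152 134 134 137 105  81 166 242 233]
 [204 205  91 129 132 134 126 118 114 118 187 235]
 [205 209  56 131 157 148 148 149 142 136 146 240]
 [206 210  44 135 154 148 147 140 141 129 137 241]
 [207 209  41 141 154 149 146 144 142 123 128 242]
 [206 195  47 151 159 154 152 145 139 124 118 244]
 [216 216  43 156 111 106 109 156 149 116 107 245]
 [172 114  15  92  35  38  41  97 102  80 114 248]
 [110   0   1  34  50  50  52  60  65  69 133 179]
 [132  26   8  60  7
[... 958 characters left out ...]
9 104  67  68  67  69  68  90
  103  95  93  95]
 [147 103  31  34  36  32  39  36  32  38  48  45  36  35  36  35  35  50
   72  95  93  88]
 [135  59  19  22  27  24  19  18  18  17  19  18  22  27  28  28  28  33
   76  99  92  93]
 [124  98  67  84  54  93 110 109 112 112 115  97  50  56  58  52  53  56
   93  96  92  92]
 [ 88 103  88 101  65 112 136 132 133 136 138 123  77  87  92  90  89  96
  101  94  93  95]
 [ 86  97 109  96  55 109 127 127 149 148 128 116  76 100  93  95  97 101
   95  91  95  97]
 [ 96  91 103  93  48 133 149 140 159 155 129 116  72  97  94  96 100 101
   98  92  95  94]
 [ 98  90  95  93  43 121 137 133 136 136 124 113  72  93  93  92  93 100
   93  91  95  94]]
```

>>> carry_out --pt "0.0164 -0.0086 0.025 0 0 0" --pt "0.0164 -0.0086 0.06 0 0 0" --pt "0.0164 -0.0086 0.09 0 0 0" --pt "0.0164 -0.0086 0.1 0 0 0" --pt "0.0164 -0.0086 0.1 0 0 0" --pt "0.0164 -0.0086 0.1 0 0 0"

```text
clock: 3.25
tool_pos: [0.4787, 0.0373, 0.112]
orientation: [-179.9, -0.1, -7.9]
force: [-0.1, 0.1, 0.8]
opening: 0.0877
gripper_force: 0.0
```

>>> carry_out --pt "0 0 0 0 0 0" --pt "0 0 0 0 0 0" --pt "0 0 0 0 0 0" --pt "0 0 0 0 0 0" --pt "0 0 0 0 0 0" --pt "0 0 0 0 0 0" --grip -1

```text
clock: 4.0
tool_pos: [0.4777, 0.0366, 0.1105]
orientation: [180.0, 0.0, -7.9]
force: [-0.2, -0.5, -0.2]
opening: 0.0333
gripper_force: 0.0
```

>>> carry_out --pt "0 0 0 0 0 0" --pt "0 0 0 0 0 0" --pt "0 0 0 0 0 0"

```text
clock: 4.38
tool_pos: [0.4778, 0.0367, 0.1106]
orientation: [-180.0, -0.0, -7.9]
force: [-0.0, 0.5, -0.4]
opening: 0.0212
gripper_force: 30.0
```

>>> carry_out --pt "0 0 -0.01 0 0 0" --pt "0 0 -0.03 0 0 0" --pt "0 0 -0.06 0 0 0"

```text
clock: 4.75
tool_pos: [0.4772, 0.0364, 0.1712]
orientation: [180.0, 0.1, -7.9]
force: [0.4, -0.1, 0.0]
opening: 0.021
gripper_force: 30.0
```

```bash
python3 - <<'E'
from h import *
def holder(w,T,c):
    x0,y0=c[0]-40,c[1]-40
    roi=w[y0:y0+80,x0:x0+80];hsv=cv2.cvtColor(roi,cv2.COLOR_RGB2HSV);lab=cv2.cvtColor(roi,cv2.COLOR_RGB2LAB)
    m=((lab[...,2].astype(int)<131)).astype(np.uint8)*255
    m=cv2.morphologyEx(m,cv2.MORPH_OPEN,np.ones((3,3)))
    cs,_=cv2.findContours(m,cv2.RETR_EXTERNAL,cv2.CHAIN_APPROX_NONE)
    k=max(cs,key=cv2.contourArea);e=cv2.fitEllipse(k[:,0]+np.float32([x0,y0]))
    pt=k[:,0]+np.array([x0,y0]); ext=cast('wrist',pt,.016,T)
    print(e, 'pos@16',cast('wrist',[e[0]],.016,T)[0],'@8',cast('wrist',[e[0]],.008,T)[0],'size',np.ptp(ext,axis=0))
    return m
d=np.load('w1.npz');m1=holder(d['w'],d['T'],(157,160))
d=np.load('w2.npz');m2=holder(d['w'],d['T'],(92,192))
o=telemetry.get_obs();print(o['clock'],o['tool_pos'],o['orientation'])
w=viewer.snapshot('wrist');np.savez('w3.npz',w=w,T=T_tool(o))
holder(w,T_tool(o),tuple(proj('wrist',[[.455,.264,.016]],T_tool(o))[0].astype(int)))
cv2.imwrite('pics/m.png',np.hstack([m1,m2]))
print(cast('top',[179,234.5],.016))
E
```

```text
Traceback (most recent call last):
cv2.error: OpenCV(4.12.0) /io/opencv/modules/imgproc/src/shapedescr.cpp:356: error: (-215:Assertion failed) n >= 0 && (depth == CV_32F || depth == CV_32S) in function 'fitEllipseNoDirect'
```

```bash
cat >> h.py <<'E'
def holder(w,T,c):
    x0,y0=c[0]-40,c[1]-40
    lab=cv2.cvtColor(w[y0:y0+80,x0:x0+80],cv2.COLOR_RGB2LAB)
    m=(lab[...,2]<131).astype(np.uint8)*255
    m=cv2.morphologyEx(m,cv2.MORPH_OPEN,np.ones((3,3)))
    cs,_=cv2.findContours(m,cv2.RETR_EXTERNAL,cv2.CHAIN_APPROX_NONE)
    pt=(max(cs,key=cv2.contourArea)[:,0]+[x0,y0]).astype(np.float32)
    e=cv2.fitEllipse(pt);ext=cast('wrist',pt,.016,T)
    print(e,'pos@16',cast('wrist',[e[0]],.016,T)[0],'@8',cast('wrist',[e[0]],.008,T)[0],'size',np.ptp(ext,axis=0))
E
python3 - <<'E'
from h import *
d=np.load('w1.npz');holder(d['w'],d['T'],(157,160))
d=np.load('w2.npz');holder(d['w'],d['T'],(92,192))
print(cast('top',[179,234.5],.016))
E
```

```text
((156.08670043945312, 161.17176818847656), (41.89796829223633, 45.07565689086914), 110.75260162353516) pos@16 [0.4613 0.264  0.016 ] @8 [0.4602 0.2672 0.008 ] size [0.0694 0.0736 0.    ]
((91.43611907958984, 191.40513610839844), (47.75575637817383, 55.13009262084961), 102.8792495727539) pos@16 [0.462 0.262 0.016] @8 [0.4602 0.2675 0.008 ] size [0.0711 0.0782 0.    ]
[[0.4565 0.2641 0.016 ]]
```

>>> carry_out --pt "-0.006 -0.03 0 0 0 0" --pt "-0.019 -0.088 0 0 0 0" --pt "-0.031 -0.147 0.01 0 0 0" --pt "-0.042 -0.2 0.03 0 0 0" --pt "-0.0473 -0.2232 0.05 0 0 0" --pt "-0.0473 -0.2232 0.06 0 0 0" --pt "-0.0473 -0.2232 0.06 0 0 0" --pt "-0.0473 -0.2232 0.06 0 0 0"

```text
clock: 5.75
tool_pos: [0.462, 0.2636, 0.1114]
orientation: [-180.0, -0.0, -7.9]
force: [-0.4, -0.5, -0.5]
opening: 0.0209
gripper_force: 30.0
```

```bash
python3 - <<'E'
from h import *
o=telemetry.get_obs();print(o['clock'],o['tool_pos'],o['orientation'],o['opening'])
w=viewer.snapshot('wrist');T=T_tool(o);np.savez('w4.npz',w=w,T=T)
print(proj('wrist',[[.461,.265,.016],o['tool_pos']],T))
save('w4.png',cv2.resize(w[150:290,155:355],None,fx=4,fy=4,interpolation=cv2.INTER_CUBIC))
E
```

```text
5.75 [0.462  0.2636 0.1114] [-179.9632   -0.0377   -7.9413] 0.020870824751446207
[[254.0813 193.2937]
 [255.2264 235.5289]]
```

View pics/w4.png

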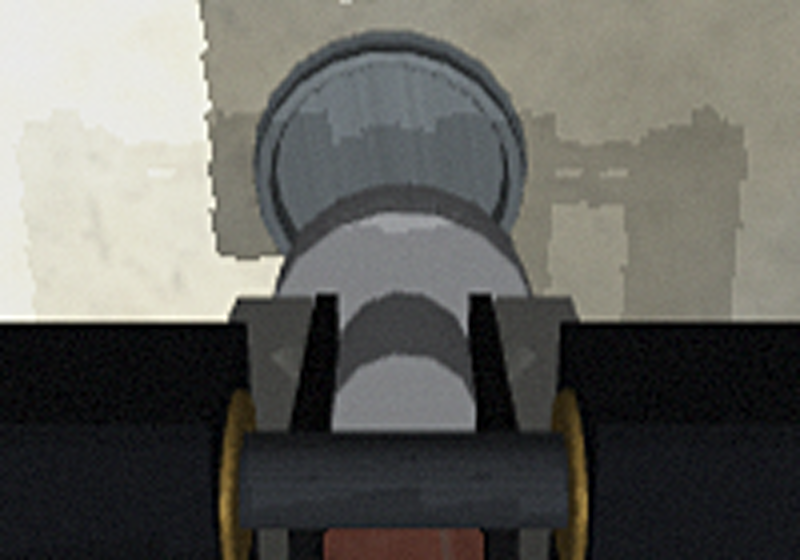

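The holder shows with outer edges at crop columns 255 and 526, far rim at row 31. The held cap is upright, its disc edges at columns 278 and 530 and its far lower edge at row 185.

```bash
python3 - <<'E'
from h import *
d=np.load('w4.npz');T=d['T']
c=lambda x,y:(155+(x+.5)/4-.5,150+(y+.5)/4-.5)
f=lambda p,z:cast('wrist',[c(*p)],z,T)[0]
inv=lambda p:(np.linalg.inv(T)@np.r_[p,1])[:3]
zb=T[2,3]-.0205
print('holder tool frame: L,R,far',inv(f((255,150),.016)),inv(f((526,150),.016)),inv(f((390,31),.016)))
print('inner far floor edge',inv(f((390,52),.016)))
print('cap L,R,far bottom, far disc top',inv(f((278,297),zb+.017)),inv(f((530,297),zb+.017)),inv(f((404,185),zb)),inv(f((404,213),zb+.017)))
E
```

```text
holder tool frame: L,R,far [ 0.0053 -0.0369  0.0955] [0.0052 0.0309 0.0954] [ 0.0353 -0.003   0.0955]
inner far floor edge [ 0.0301 -0.003   0.0955]
cap L,R,far bottom, far disc top [ 0.0068 -0.0208  0.0035] [0.0068 0.0213 0.0035] [0.0209 0.0003 0.0205] [0.0217 0.0003 0.0035]
```

>>> carry_out --pt "0.002 -0.003 0.03 0 0 0" --pt "0.002 -0.003 0.055 0 0 0" --pt "0.002 -0.003 0.072 0 0 0" --pt "0.002 -0.003 0.08 0 0 0" --pt "0.002 -0.003 0.086 0 0 0" --pt "0.002 -0.003 0.086 0 0 0" --pt "0.002 -0.003 0.086 0 0 0"

```text
clock: 6.68
tool_pos: [0.4641, 0.2671, 0.0251]
orientation: [-180.0, -0.0, -7.9]
force: [0.0, 0.9, -0.6]
opening: 0.021
gripper_force: 30.0
```

>>> carry_out --pt "0 0 0 0 0 0" --pt "0 0 0 0 0 0" --pt "0 0 0 0 0 0" --pt "0 0 0 0 0 0" --pt "0 0 0 0 0 0" --pt "0 0 0 0 0 0" --grip 0.6

```text
clock: 7.42
tool_pos: [0.4639, 0.2669, 0.0245]
orientation: [180.0, 0.0, -7.9]
force: [-0.5, -0.4, -0.6]
opening: 0.0691
gripper_force: 0.0
```

>>> carry_out --pt "0 0 -0.01 0 0 0" --pt "0 0 -0.04 0 0 0" --pt "0 0 -0.09 0 0 0" --pt "0 0 -0.14 0 0 0" --pt "0 0 -0.16 0 0 0" --pt "0 0 -0.16 0 0 0" --pt "0 0 -0.16 0 0 0"

```text
clock: 8.3
tool_pos: [0.4634, 0.2666, 0.1841]
orientation: [180.0, 0.0, -7.9]
force: [0.5, -0.3, -1.0]
opening: 0.0702
gripper_force: 0.0
```

```bash
python3 - <<'E'
from h import *
o=telemetry.get_obs();print(o['clock'],o['tool_pos'],o['orientation'],o['opening'])
w=viewer.snapshot('wrist');T=T_tool(o);np.savez('w5.npz',w=w,T=T)
save('w5.png',cv2.resize(w[130:270,155:355],None,fx=4,fy=4,interpolation=cv2.INTER_CUBIC))
print(proj('wrist',[.461,.265,.021],T))
E
```

```text
8.3 [0.4634 0.2666 0.1841] [179.9796   0.0374  -7.9083] 0.07019183434286091
[[256.6975 177.4282]]
```

View pics/w5.png

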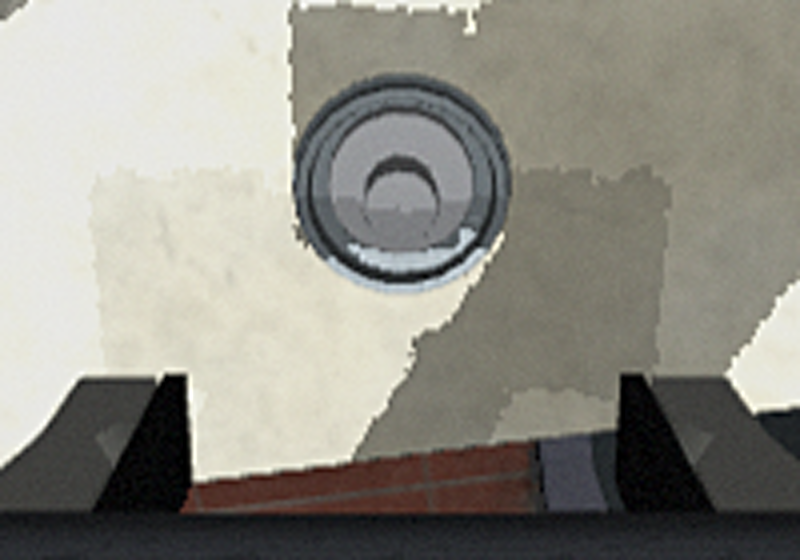

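The picture shows the cap upright inside the holder, knob near (403,190), about centred in the rim (403,183). Next is the leg.

>>> carry_out --pt "0.004 0.03 0 0 0 0" --pt "0.013 0.09 0 0 0 0" --pt "0.022 0.15 0.01 0 0 0" --pt "0.031 0.205 0.02 0 0 0" --pt "0.0352 0.2341 0.03 0 0 0" --pt "0.0352 0.2341 0.05 0 0 0" --pt "0.0352 0.2341 0.05 0 0 0" --pt "0.0352 0.2341 0.05 0 0 0"

```text
clock: 9.35
tool_pos: [0.4667, 0.0304, 0.1346]
orientation: [180.0, 0.0, -7.9]
force: [0.0, 0.3, -0.0]
opening: 0.0701
gripper_force: 0.0
```

```bash
python3 - <<'E'
from h import *
o=telemetry.get_obs();print(o['clock'],o['tool_pos'],o['orientation'],o['opening'])
w=viewer.snapshot('wrist');T=T_tool(o);np.savez('w6.npz',w=w,T=T)
save('w6.png',cv2.resize(w[90:290,155:355],None,fx=3,fy=3,interpolation=cv2.INTER_CUBIC))
print(proj('wrist',[[.4767,.0285,.072],[.478,.0374,.102]],T))
E
```

```text
9.35 [0.4667 0.0304 0.1346] [179.9629   0.0296  -7.8618] 0.07008280114902737
[[255.7664 192.3856]
 [244.1706 204.129 ]]
```

View pics/w6.png

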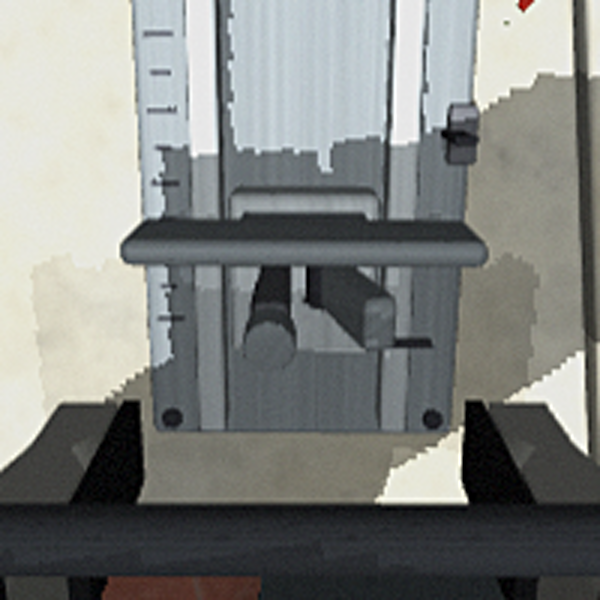

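The pin is at crop (270,340), as predicted. The lever leans right with its top near (378,320), and the fingers straddle both. I'm descending, then pushing.

>>> carry_out --pt "0 0 0.02 0 0 0" --pt "0 0 0.045 0 0 0" --pt "0 0 0.068 0 0 0" --pt "0 0 0.08 0 0 0" --pt "0 0 0.08 0 0 0"

```text
clock: 10.02
tool_pos: [0.4665, 0.0304, 0.0544]
orientation: [180.0, 0.0, -7.9]
force: [0.6, -0.3, -0.1]
opening: 0.0703
gripper_force: 0.0
```

>>> carry_out --pt "0.005 0 0 0 0 0" --pt "0.012 0 0 0 0 0" --pt "0.022 0 0 0 0 0" --pt "0.034 0 0 0 0 0" --pt "0.046 0 0 0 0 0" --pt "0.058 0 0 0 0 0" --pt "0.066 0 0 0 0 0" --pt "0.07 0 0 0 0 0"

```text
clock: 11.02
tool_pos: [0.5361, 0.0202, 0.0543]
orientation: [180.0, 0.0, -7.9]
force: [-4.4, -0.8, 2.8]
opening: 0.07
gripper_force: 2.2
```

>>> carry_out --pt "0 0 0 0 0 0" --pt "0 0 0 0 0 0"

```text
clock: 11.28
tool_pos: [0.5354, 0.0204, 0.0543]
orientation: [180.0, 0.0, -7.9]
force: [-3.6, -2.1, -0.7]
opening: 0.0702
gripper_force: 1.5
```

```bash
python3 - <<'E'
from h import *
o=telemetry.get_obs();print(o['clock'],o['tool_pos'],o['orientation'],o['opening'],o['force'])
w=viewer.snapshot('wrist');T=T_tool(o);np.savez('w7.npz',w=w,T=T)
t=viewer.snapshot('top')
gx=np.array([.990,-.139]);
P=np.array([.4454,-.0126,.032]);print(proj('wrist',[[.515,-.029,.038],np.r_[P[:2]+.06*gx,.032]],T))
a=cv2.resize(w[90:290,235:405],None,fx=3,fy=3,interpolation=cv2.INTER_CUBIC)
b=cv2.resize(t[175:240,240:300],None,fx=4.8,fy=4.8,interpolation=cv2.INTER_CUBIC)
c=np.zeros((600,800,3),np.uint8);c[:,:510]=a;c[:b.shape[0],512:512+b.shape[1]]=b;save('w7.png',c)
E
```

```text
11.275 [0.5354 0.0204 0.0543] [179.9807   0.0398  -7.9007] 0.07015469456727923 [-3.5984 -2.0771 -0.6529]
[[325.3961 241.8212]
 [313.7679 251.1343]]
```

View pics/w7.png

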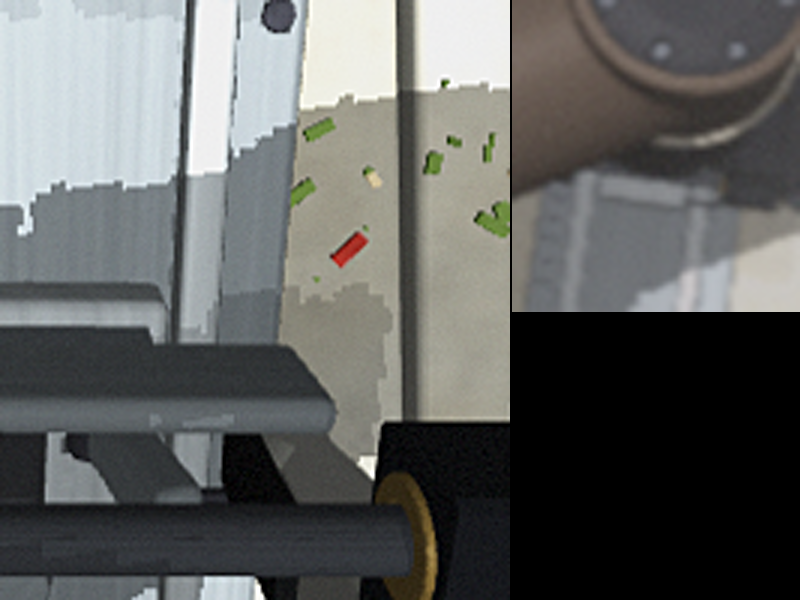

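The arm now hides the pointer and blade from every camera: plate strip at crop rows 402–432, lever still open at about (140,470). So I'm measuring the required travel from w2 and w6, and the travel so far from the plate edge.

```bash
python3 - <<'E'
from h import *
yaw=np.deg2rad(-8);R=np.array([[np.cos(yaw),-np.sin(yaw)],[np.sin(yaw),np.cos(yaw)]])
d2=np.load('w2.npz');d6=np.load('w6.npz');d7=np.load('w7.npz')
g=lambda d:cv2.cvtColor(d['w'],cv2.COLOR_RGB2GRAY).astype(int)
gx=lambda d,uv,z:(R.T@cast('wrist',[uv],z,d['T'])[0][:2])
for z,v in [(.038,124.5),(.038,125.),(.038,125.5),(.03,124)]:
  print(z,v,'w2 B-P',gx(d2,(297.5,v),z)-gx(d2,(290,179.8),.032))
print('w6 blade rows 122..146'); print(np.c_[np.arange(122,147),g(d6)[122:147,302:316]])
print('w6 pointer');print(np.c_[np.arange(198,212),g(d6)[198:212,286:300]])
for n,d,r0,r1,cs in [('w2',d2,143,160,(230,270,290)),('w6',d6,166,186,(210,260,300)),('w7',d7,216,240,(240,250,260))]:
  print(n);print(np.c_[np.arange(r0,r1),g(d)[r0:r1][:,list(cs)]].T)
E
```

```text
0.038 124.5 w2 B-P [ 0.0711 -0.0055]
0.038 125.0 w2 B-P [ 0.0706 -0.0055]
0.038 125.5 w2 B-P [ 0.07   -0.0056]
0.03 124 w2 B-P [ 0.0713 -0.0067]
w6 blade rows 122..146
[[122 202 204 205 198 200 196 196 193 198 150 140 248 235 229]
 [123 205 203 208 202 206 204 204 206 204 152 108 199 240 232]
 [124 202 207 206 140 144 143 140 140 139  98  58 131 247 236]
 [125 204 209 172  58 111 108 104 108 107 100  92 120 209 242]
 [126 203 209 117  83 142 145 145 142 139 142 141 127 162 249]
 [127 205 212 100  96 158 155 150 146 148 148 148 139 120 189]
 [128 206 210  54 109 158 153 151 151 150 151 154 147 110 140]
 [129 208 213  25 122 166 156 157 152  99 103 102  99  92 147]
 [130 212 202  34  80 112 110 104 102  67  69  71  66  94 148]
 [131 216 201  27  57  80  75  76  72  77  81  77  71  98 141]
 [132 161 133  29  67  92  85  81  84  82  83  75  73  93 147]
 [133  57  33  25  44  56  51  52  53  75  83  73  78 113 138]
 [134   3   3  12  17  21  15  13   9  31  49  71  79 126 142]
 [135  35   1  12  18  18  32  23  27  27  31  41  48  98 139]
 [136  86  59  12  11  18  48  41  39  44  39  37 
[... 1877 characters left out ...]
7 178 179 180 181 182 183
  184 185]
 [ 52  47  52  57  77 103 118 122 119 109  99  89  65 158 190 186 184 191
  150  99]
 [ 55  49  47  50  70  96 113 125 123 112 102  97  57  34  32  37  37  34
   31  39]
 [ 46  52  47  44  61  98 106 114 116 111  97  95  83  94  94  97  93  95
   98  97]]
w7
[[216 217 218 219 220 221 222 223 224 225 226 227 228 229 230 231 232 233
  234 235 236 237 238 239]
 [ 56  50  49  50  53  56  69  81  94 100  99 102 103 100  99 101  93  86
   53  31  37  34  32  37]
 [ 57  56  53  52  49  56  63  82  88  95 101 106 106 102  97  94  91  79
   67  66  67  64  65  85]
 [ 57  56  51  55  50  56  63  81  87  99 102 100 105 102 100  96  89  88
   51  28  31  31  35  31]]
```

```bash
python3 - <<'E'
from h import *
yaw=np.deg2rad(-8);R=np.array([[np.cos(yaw),-np.sin(yaw)],[np.sin(yaw),np.cos(yaw)]])
d2=np.load('w2.npz');d6=np.load('w6.npz');d7=np.load('w7.npz')
gx=lambda d,uv,z:(R.T@cast('wrist',[uv],z,d['T'])[0][:2])[0]
P6=gx(d6,(296,203.9),.032);P2=gx(d2,(290,179.8),.032)
print('P',P2,P6)
print('w6 B: base',gx(d6,(308,133.3),.012)-.0015,'neartop',gx(d6,(308,138.7),.038)+.0015,'top centre',gx(d6,(308,137.2),.038))
print('w2 B: base',gx(d2,(297,122.3),.012)-.0015,'neartop',gx(d2,(297,126),.038)+.0015)
pl=[gx(d2,(230,155),.076),gx(d6,(300,178.),.076),gx(d6,(260,177.8),.076),gx(d7,(250,233.6),.076)]
print('plate near edge',pl,'travel',pl[3]-pl[1],pl[3]-pl[0])
for d in (d2,d6,d7): print((R.T@d['T'][:2,3]))
E
```

```text
P 0.4425283721656103 0.442759145351235
w6 B: base 0.5121947998861254 neartop 0.512460125993148 top centre 0.5123664507489304
w2 B: base 0.5135122811494481 neartop 0.5133985367657589
plate near edge [np.float64(0.48265037881660705), np.float64(0.4822104077153448), np.float64(0.4823303690335425), np.float64(0.5395757247554168)] travel 0.05736531704007203 0.05692534593880977
[0.4518 0.0949]
[0.458  0.0951]
[0.5274 0.0947]
```

>>> carry_out --pt "0.003 0 0 0 0 0" --pt "0.008 0 0 0 0 0" --pt "0.012 0 0 0 0 0" --pt "0.013 0 0 0 0 0" --pt "0.013 0 0 0 0 0" --pt "0.013 0 0 0 0 0" --pt "0.013 0 0 0 0 0"

```text
clock: 12.25
tool_pos: [0.5485, 0.0187, 0.0544]
orientation: [180.0, 0.0, -7.9]
force: [-4.6, -2.1, -1.8]
opening: 0.0701
gripper_force: 2.0
```

```bash
python3 - <<'E'
from h import *
yaw=np.deg2rad(-8);R=np.array([[np.cos(yaw),-np.sin(yaw)],[np.sin(yaw),np.cos(yaw)]])
o=telemetry.get_obs();print(o['clock'],R.T@o['tool_pos'][:2],o['opening'],o['force'],o['gripper_force'])
w=viewer.snapshot('wrist');T=T_tool(o);np.savez('w8.npz',w=w,T=T)
g=cv2.cvtColor(w,cv2.COLOR_RGB2GRAY).astype(int);print(np.c_[np.arange(216,240),g[216:240][:,[240,250,260]]].T)
print(R.T@cast('wrist',[(250,233.6)],.076,T)[0][:2])
save('w8.png',cv2.resize(w[90:290,155:405],None,fx=3,fy=3,interpolation=cv2.INTER_CUBIC))
E
```

```text
12.25 [0.5406 0.0949] 0.07011589025908035 [-4.6083 -2.0752 -1.7992] 1.9843780249357224
[[216 217 218 219 220 221 222 223 224 225 226 227 228 229 230 231 232 233
  234 235 236 237 238 239]
 [ 53  54  54  52  50  59  64  83  91  97 102 100 102 102 101  95  92  78
   46  26  35  36  34  34]
 [ 57  56  50  50  52  56  62  82  89  96  99 100 103  99 103  96  88  81
   51  33  42  40  44  46]
 [ 55  52  52  50  49  54  61  81  88  93 103 100 106 100  98  94  87  87
   48  25  27  31  30  31]]
[0.5527 0.0979]
```

View pics/w8.png

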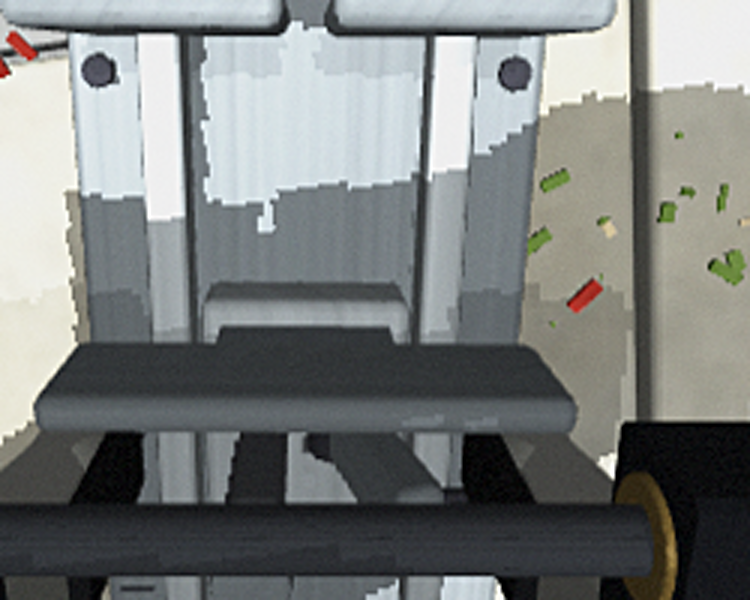

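Plate-edge travel is now 70.3 mm against the 69.6–70.9 mm needed. The lever is still open (post at (255,465), lever leaning at (385,465)), and the fingers are bearing on the plate. Now closing.

>>> carry_out --pt "0 0 0 0 0 0" --pt "0 0 0 0 0 0" --pt "0 0 0 0 0 0" --pt "0 0 0 0 0 0" --pt "0 0 0 0 0 0" --pt "0 0 0 0 0 0" --pt "0 0 0 0 0 0" --pt "0 0 0 0 0 0" --grip -1

```text
clock: 13.3
tool_pos: [0.5493, 0.0191, 0.0549]
orientation: [-180.0, -0.0, -7.9]
force: [-3.0, 1.8, 4.0]
opening: 0.0285
gripper_force: 30.9
```

>>> carry_out --pt "0 0 0 0 0 0" --pt "0 0 0 0 0 0" --pt "0 0 0 0 0 0" --pt "0 0 0 0 0 0" --pt "0 0 0 0 0 0"

```text
clock: 13.92
tool_pos: [0.5494, 0.0191, 0.055]
orientation: [-180.0, -0.1, -7.9]
force: [-4.1, 1.5, 5.8]
opening: 0.0289
gripper_force: 31.0
```

```bash
python3 - <<'E'
from h import *
yaw=np.deg2rad(-8);R=np.array([[np.cos(yaw),-np.sin(yaw)],[np.sin(yaw),np.cos(yaw)]])
o=telemetry.get_obs();print(o['clock'],R.T@o['tool_pos'][:2],o['opening'],o['force'],o['gripper_force'])
w=viewer.snapshot('wrist');T=T_tool(o)
g=cv2.cvtColor(w,cv2.COLOR_RGB2GRAY).astype(int);print(np.c_[np.arange(216,240),g[216:240][:,[215,310,320]]].T)
print(R.T@cast('wrist',[(250,233.6)],.076,T)[0][:2])
save('w9.png',cv2.resize(w[90:290,155:405],None,fx=3,fy=3,interpolation=cv2.INTER_CUBIC))
E
```

```text
13.925 [0.5414 0.0953] 0.028872805133153257 [-4.0635  1.5426  5.8139] 31.032610356342047
[[216 217 218 219 220 221 222 223 224 225 226 227 228 229 230 231 232 233
  234 235 236 237 238 239]
 [ 57  57  56  54  53  57  72  86  97  99 107 110 110 104 106  99  90  78
   70  69  71  74  69  72]
 [ 56  57  55  55  53  56  66  85  92  98 103 104 108 115  54   1  10  13
    9  16  15   8  17  13]
 [ 55  50  54  51  51  52  65  83  95  98  98 104 108 113  59   4   7  16
   10   2  18  14   9  12]]
[0.5532 0.0983]
```

View pics/w9.png

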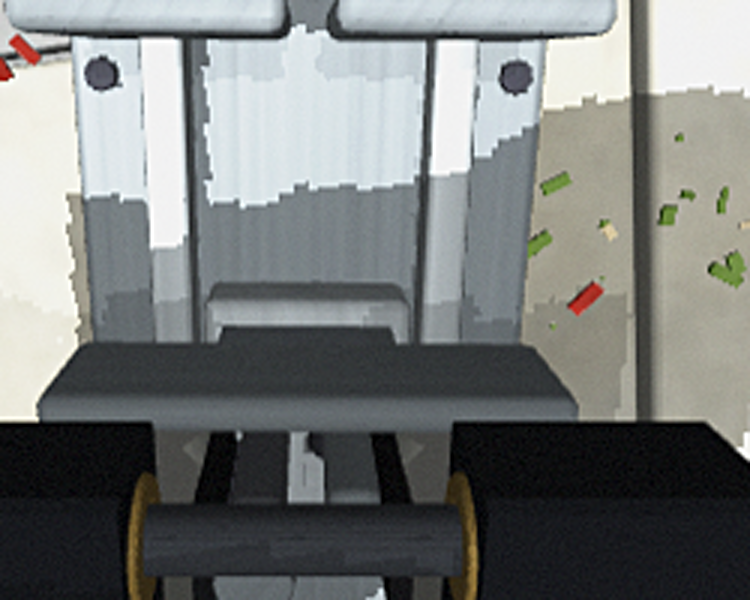

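The picture shows post (260,465) and lever (350,465) now parallel and upright between the pads, with the plate edge where it was. I'm letting it settle and re-reading the opening.

>>> carry_out --pt "0 0 0 0 0 0" --pt "0 0 0 0 0 0" --pt "0 0 0 0 0 0" --pt "0 0 0 0 0 0"

```text
clock: 14.48
tool_pos: [0.5493, 0.0191, 0.055]
orientation: [-180.0, -0.1, -7.9]
force: [-3.7, 1.6, 6.0]
opening: 0.0286
gripper_force: 31.0
```

>>> carry_out --pt "0 0 0 0 0 0" --pt "0 0 0 0 0 0"

```text
clock: 14.72
tool_pos: [0.5494, 0.0191, 0.055]
orientation: [-180.0, -0.1, -7.9]
force: [-3.8, 1.7, 5.3]
opening: 0.0287
gripper_force: 31.0
```

```bash
python3 -c "
from plant import workorder
print(workorder.close_job())"
```

```text
the job is handed in; nothing more can be done
None
```

I handed the job in at about 14.7 s with the cap upright in its holder, the leg held at the mark and the lever pinched shut at about 31 N; no pass or fail came back, and since the arm hid the pointer and blade, the mark rests on measured travel (70–71 mm, with 70–71 needed).

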